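# Shake up the glue jar on the touch mixer

## Robot

A 6-joint arm with a two-finger parallel gripper is mounted at the origin on a cart in front of the work surface, level with it; the furniture and walls round the work are solid. World frame = base frame: x ahead of the robot, y to its left, z up, the work surface at z = 0. Lengths are in m, angles in rad, forces in N, time in s.
With the tool pointing down it reaches from about 0.3 to 0.875 m from the base axis. Payload 6.4 kg.
Tool frame: the origin (TCP) lies between the finger pads; the fingertips stand 8 mm ahead of it and the grasp point (between the pads) lies 11 mm behind it; z points along the fingers, y is the direction in which the jaws open and shut (so a half turn about z gives the same grasp; the last joint's range is limited). The gripper opens to 85 mm and grips with 20 to 120 N. Pads are 22 mm wide; open, the fingers measure 114 mm over their backs; the gripper's body (76 mm by 85 mm) begins 54 mm behind the grasp point. The pads swing forward as they close: fully open they stand 13 mm farther back than shut.
Start: joints at [1.002, 0.181, 1.607, -0, 1.354, -0.206], TCP at [0.204, 0.538, 0.239] pointing down, gripper open.
Joint ranges: [-2.99, 2.99], [-0.89, 2.07], [0.3, 2.58], [-1.14, 4.28], [0, 2.63], [-3.12, 3.12]. Speed limits (rad/s): [2.57, 2.57, 3.01, 3.14, 3.14, 3.14].

## Interface

Orientations are given as a unit quaternion [w, x, y, z].
In Python, from bench import monitor, viewer, workorder, spotter gives the robot as it stands. The module is installed in compiled form; this text tells all that it offers.
- The arm moves only by the tool move_arm, never from a script. Its argument "motion" is a list of rows, each a list of 3 entries, a list of its own where there are three numbers: the shift along the tool's x, y, z in units of 60 mm (1.0 is 60 mm), then the turn, a rotation vector about the tool's x, y, z in units of 8 degrees (1.0 is 8 degrees), then the opening in per cent of the stroke, from 0 (shut) to 100 (fully open). In form: [[[dx, dy, dz], [rx, ry, rz], grip], ...]. A call has 1 to 10 rows; each row is the pose to reach, as a shift and turn from the pose commanded when the call began, along the tool's axes at that moment; what a row does not reach only later rows make up. A row lasts 1/8 s, in which the tool goes at most 62.5 mm and 10.7 degrees, less where a joint would pass 70% of its speed; a pose out of reach is approached as far as the arm can. A call with a gripper value outside its range is refused whole. The fingers move at their own pace and stop on an object; the grip force is fixed at half the most. Time passes only in rows, so rows that repeat a pose let the fingers close. It gives the time, the measured TCP pose, the force and the opening at its end, in the units of the state.
- monitor.get_obs(): the state, without advancing time (a new reading comes with each control period).
- viewer.camera(name): name is "side" or "top" or "wrist"; returns the picture (400x640x3 uint8, blue, green, red); there is no depth.
- viewer.calibration(name): a dict with "fovy" (degrees; the focal length in pixels is half the picture's height over the tangent of half this angle, whatever the lens; pixels are square), "cx", "cy" (the principal point, pixels), "extrinsics" (4x4, takes a point from camera to world coordinates). Camera axes: x right, y down, z forward; pixel columns grow to the right and rows downward; lengths in m; the calibration is good to about 2 mm. A picture is of the moment at which its call begins: read the wrist's pose just before it. calibration takes no time and is no camera call; for the wrist camera it gives the pose at the moment of the call.
- workorder.hand_in(): hands the job in, once; it reports no verdict.
Trained networks look in the newest picture that a camera, given by its name, has taken for a name from the list of things; names that differ only in an ending like _2 or _b are one class to them, and where a whole thing is asked for, a point or a joint stands for the part that bears it (a point fixed in the world has none). Each returns a list of dicts, best first, with "score" (0 to 1); they miss things now and then, are a little off and sometimes report something else, mostly with a low value. They report only what shows in the picture. A call takes as long as a camera call. They do not tell look-alikes from the thing itself.
- spotter.search_frame(camera, name): "centre" ([column, row] as shares, 0 to 1, of the picture: columns of its width, rows of its height, amid what is visible of it).
- spotter.outline_of(camera, name): "region" (400x640 bool, what is visible of it) and "centre" ([column, row] as shares, 0 to 1, of the picture: columns of its width, rows of its height, amid what is visible of it).
The state is a dict: "time_s": time; "q": joint angles; "dq": joint speeds; "joint_efforts": joint torques, N m; "eef_pos": TCP position; "eef_rot": TCP orientation; "wrist_force": force on the tool from outside, world axes, zero at the start; "torque": the same for the moment, N m; "opening": opening from 0.0 (shut) to 1.0 (fully open).
Only numpy, scipy, OpenCV 4.12 (cv2) and the standard library are available. Lean on these libraries where they do the work, as an engineer would, in place of code of your own. Each camera call takes 0.05 s, during which the arm holds its last target. There are 200 camera calls.

## Task

Stand the glue jar that is in the middle of the table, in front of you, squarely on the round sprung plate of the touch mixer and press the jar down until the plate is fully depressed, keeping it down for at least one full second. Then put the jar down upright in the middle of the dark rubber pad on the table and let go of it. Keep the jar upright throughout and leave the spool clamp standing in front of you and the thumb plane to the left where they are.

Things in the scene. Friction and masses are not known exactly. Their poses are not given: they have to be found in the camera images.
- glue_jar: closed round glass jar with beige contents, a label and a translucent white lid that does not come off; 58 mm diameter, 73 mm tall (glass up to 60 mm, lid of 52 mm diameter above), 0.08 to 0.17 kg, loose. Origin: centre of its underside, z up. It starts upright on the table, less than 0.35 m to either side of the robot's centre line; a similar jar far away at the table's left end is not meant.
- touch_mixer: grey box-shaped bench mixer on rubber feet, 112 (x) by 104 (y) mm, its top at 54 mm with a flat black collar up to 58 mm under the plate; a black knob sticks out 13 mm at its front (-x). Fixed to the table. Origin: centre of its underside on the table, z up.
- plate_top (a point): centre of the top face of the mixer's round sprung plate (steel with an orange rubber facing, 74 mm diameter on top, 78 mm below, 12 mm thick, flat, no rim), 84 mm above the table while the plate is up, on the mixer's vertical axis. It moves straight down with the plate.
- mixer_plate (a joint): how far the plate is pressed down, m: 0 is up (start), 0.010 is fully depressed against a hard stop. The plate is sprung: it begins to sink at about 3.4 N and reaches the stop at about 9.4 N, so the jar's weight alone does not move it; it springs back up when unloaded. While it is down the plate stays clear of the housing.
- dark_pad: flat dark grey rubber pad, 85 (x) by 55 (y) mm, 6 mm thick, fixed to the table top in front of the robot (a similar pad on the window sill is not meant). Origin: centre of its underside on the table.
- spool_clamp: small spool clamp that stands upright near the front edge of the table, ahead of the robot (not the one at the back left): two wooden spools of 32 mm diameter on a threaded rod with a wing nut, 116 mm tall, loose, easily knocked over. Origin: centre of its underside. A bystander.
- thumb_plane: small yellow wooden thumb plane that lies alone, 25 x 60 x 34 mm tall, loose, to the left of the work. Origin: centre of its underside. A bystander.
There are look-alikes about, which are no part of the job. Of the things that look like the glue_jar, the middle-sized one is meant.

How it is judged:
By the outcome, as a careful person would: the job done as asked, in the order asked, and still so for the second after the job is handed in, with the robot touching nothing.
It also fails if it takes over 54 s, if anything falls off the work surface, if the arm or the gripper's body presses on something with over 40 N, if the wrist force passes 120 N, or if a joint passes its speed limit or range.

## Working session

There is one attempt and no reset: what is moved stays moved. The work goes in short steps, Python scripts to look and compute and a tool call to move; the robot and the scene stay as the last step left them, time stands still between calls to the robot, and variables do not carry over. Pictures are saved under pics/ and viewed, about 8 in all and at most 12, crops included, and the job is handed in when it is done.

Besides the shell and the picture viewer there is one more tool, called as name(argument=value, ...), one argument or row to a line, values as JSON. move_arm: Moves the arm, as the interface text tells. Its arguments: {"type":"object","properties":{"motion":{"type":"array","items":{"type":"array"}}},"required":["motion"]}

```bash
mkdir -p pics; cat > h.py <<'E'
import numpy as np, cv2
from bench import monitor, viewer, workorder, spotter
def cal(n):
    c=viewer.calibration(n); f=200/np.tan(np.radians(c["fovy"])/2); return f,c["cx"],c["cy"],np.array(c["extrinsics"])
def ray(c,u,v):
    f,cx,cy,E=c; d=E[:3,:3]@np.array([(u-cx)/f,(v-cy)/f,1]); return E[:3,3],d/np.linalg.norm(d)
def atz(c,u,v,z):
    o,d=ray(c,u,v); return o+d*(z-o[2])/d[2]
def proj(c,p):
    f,cx,cy,E=c; q=E[:3,:3].T@(np.array(p)-E[:3,3]); return f*q[0]/q[2]+cx,f*q[1]/q[2]+cy
def tri(rs):
    A=np.zeros((3,3));b=np.zeros(3)
    for o,d in rs:
        P=np.eye(3)-np.outer(d,d);A+=P;b+=P@o
    p=np.linalg.solve(A,b); return p,[np.linalg.norm((np.eye(3)-np.outer(d,d))@(p-o)) for o,d in rs]
E
cat > a.py <<'E'
from h import *
o=monitor.get_obs(); print({k:np.round(v,3) for k,v in o.items()})
for n in("top","side"):
    im=viewer.camera(n); cv2.imwrite(f"pics/{n}0.png",im); c=cal(n); print(n,np.round(c[:3],1),np.round(c[3],3).tolist())
    for t in("glue_jar","touch_mixer","plate_top","dark_pad","spool_clamp","thumb_plane"):
        for r in spotter.outline_of(n,t):
            u,v=np.array(r["centre"])*[640,400]; ys,xs=np.nonzero(r["region"])
            print(n,t,round(r["score"],2),round(u),round(v),"box",xs.min(),xs.max(),ys.min(),ys.max(),len(xs),np.round(atz(c,u,v,0.03),3))
E
python3 a.py
```

```text
{'time_s': np.float64(0.0), 'q': array([ 1.002,  0.182,  1.608, -0.   ,  1.354, -0.206]), 'dq': array([ 0.   ,  0.   , -0.003, -0.001, -0.001, -0.   ]), 'joint_efforts': array([ 1.0000e-03, -4.4488e+01, -3.5133e+01, -0.0000e+00,  9.0000e-03,
       -0.0000e+00]), 'eef_pos': array([0.204, 0.537, 0.238]), 'eef_rot': array([-0.   ,  0.18 ,  0.984, -0.001]), 'wrist_force': array([-1.262,  1.146, -0.08 ]), 'torque': array([ 0.005, -0.037, -0.032]), 'opening': np.float64(1.002)}
top [409.9 313.9 204.1] [[-0.011, -0.998, 0.069, 0.46], [-1.0, 0.011, -0.003, 0.107], [0.003, -0.069, -0.998, 1.252], [0.0, 0.0, 0.0, 1.0]]
top glue_jar 0.93 427 215 box 412 436 203 223 417 [ 0.507 -0.234  0.03 ]
top glue_jar 0.78 422 244 box 412 428 238 250 177 [ 0.422 -0.218  0.03 ]
top glue_jar 0.65 433 182 box 414 446 165 192 697 [ 0.606 -0.257  0.03 ]
top touch_mixer 0.79 357 174 box 337 382 150 196 1353 [ 0.633 -0.028  0.03 ]
top touch_mixer 0.48 361 170 box 348 374 158 184 539 [ 0.647 -0.041  0.03 ]
top plate_top 0.75 361 170 box 349 374 158 183 533 [ 0.647 -0.04   0.03 ]
top spool_clamp 0.61 334 252 box 328
[... 215 characters left out ...]
-0.64, 0.814], [0.0, 0.0, 0.0, 1.0]]
side glue_jar 0.83 365 295 box 354 380 276 312 809 [ 0.512 -0.224  0.03 ]
side glue_jar 0.8 330 304 box 322 338 295 321 386 [ 0.426 -0.214  0.03 ]
side glue_jar 0.74 410 283 box 391 426 258 305 1378 [ 0.626 -0.241  0.03 ]
side touch_mixer 0.64 370 229 box 345 391 205 248 1639 [ 0.637 -0.04   0.03 ]
side plate_top 0.87 368 217 box 357 384 205 226 493 [0.659 0.002 0.03 ]
side dark_pad 0.79 287 189 box 274 300 182 200 312 [0.501 0.22  0.03 ]
side dark_pad 0.56 375 217 box 357 385 206 227 511 [ 0.674 -0.006  0.03 ]
side spool_clamp 0.68 282 234 box 276 288 211 245 329 [0.412 0.046 0.03 ]
side thumb_plane 0.45 260 158 box 254 262 151 164 92 [0.484 0.417 0.03 ]
```

```bash
python3 - <<'E'
import cv2
a=cv2.imread("pics/top0.png")[130:290,160:460];b=cv2.imread("pics/side0.png")[130:330,220:460]
cv2.imwrite("pics/t1.png",cv2.resize(a,None,fx=2.6,fy=2.6,interpolation=2)); cv2.imwrite("pics/s1.png",cv2.resize(b,None,fx=3,fy=3,interpolation=2))
E
```

```text
(no output)
```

View pics/t1.png

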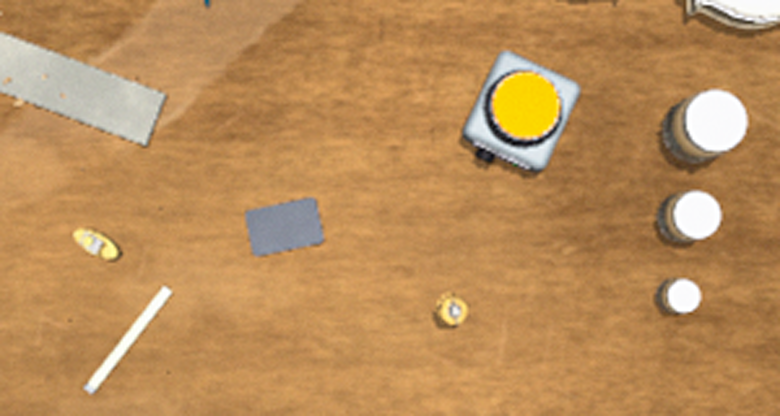

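View pics/s1.png

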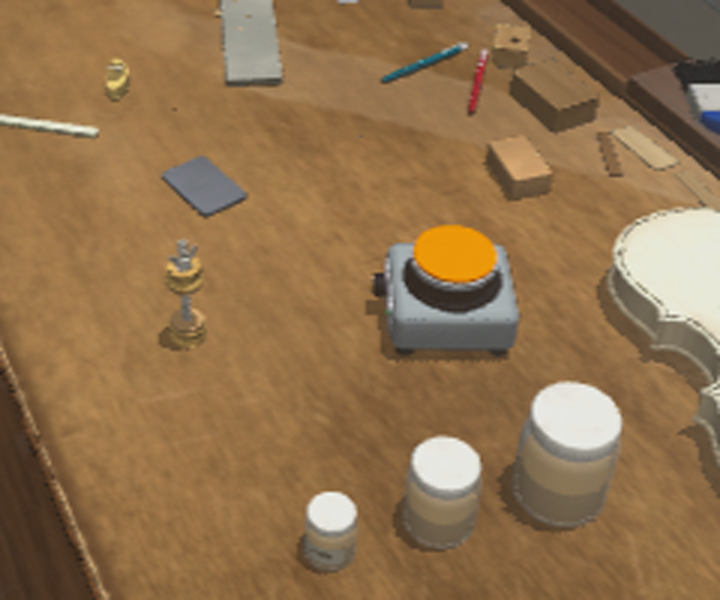

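Top crop: the middle jar's lid is at about (697,216), the plate at (525,105), the pad at (285,227) and the clamp at (452,310). The side crop shows the same layout: lid (446,465), plate (455,253). Next step is to measure them.

```bash
cat > b.py <<'E'
from h import *
T,S=cal("top"),cal("side"); t=cv2.imread("pics/top0.png"); s=cv2.imread("pics/side0.png")
def blob(im,m,seed):
    n,l,st,c=cv2.connectedComponentsWithStats(m.astype(np.uint8)); d=np.hypot(*(c[1:]-seed).T)+1e3*(st[1:,4]<15); k=1+d.argmin(); return c[k],st[k],l==k
def hsv(im): return [x.astype(int) for x in cv2.split(cv2.cvtColor(im,cv2.COLOR_BGR2HSV))]
def org(im): h,s_,v=hsv(im); return (h>10)&(h<30)&(s_>235)&(v>200)
def wht(im): h,s_,v=hsv(im); return (s_<40)&(v>190)
def pad(im): h,s_,v=hsv(im); return (h>95)&(h<150)&(s_>20)&(v<150)
for nm,f,a,b in(("plate",org,(362,170),(371,214)),("lid",wht,(428,213),(368,287)),("pad",pad,(269.6,217.3),(288,192))):
    A=blob(t,f(t),a);B=blob(s,f(s),b)
    p,r=tri([ray(T,*A[0]),ray(S,*B[0])])
    print(nm,A[0].round(1),A[1],B[0].round(1),B[1],p.round(4),np.round(r,4))
    for z in(.006,.0735,.084): print("   z",z,atz(T,*A[0],z).round(4),atz(S,*B[0],z).round(4))
    if nm=="pad":
        for c,M in((T,A),(S,B)):
            cn=cv2.findContours(M[2].astype(np.uint8),0,1)[0][0][:,0]
            w=np.array([atz(c,*q,.006)[:2] for q in cn],dtype=np.float32); print(cv2.minAreaRect(w*1000))
# mixer orientation: housing top mask by spotter not kept
E
python3 b.py
```

```text
plate [361.8 169.9] [350 159  24  23 444] [371.1 214. ] [358 205  27  19 390] [ 0.6382 -0.0362  0.0811] [0.0001 0.0001]
   z 0.006 [ 0.6495 -0.0453  0.006 ] [0.6891 0.0326 0.006 ]
   z 0.0735 [ 0.6393 -0.0371  0.0735] [ 0.6435 -0.0292  0.0735]
   z 0.084 [ 0.6377 -0.0358  0.084 ] [ 0.6365 -0.0388  0.084 ]
lid [427.8 212.2] [419 203  18  19 256] [368.4 284.1] [358 276  22  17 305] [ 0.515  -0.2261  0.0689] [0.0002 0.0002]
   z 0.006 [ 0.5178 -0.2438  0.006 ] [ 0.5465 -0.1856  0.006 ]
   z 0.0735 [ 0.5147 -0.2248  0.0735] [ 0.5129 -0.2292  0.0735]
   z 0.084 [ 0.5142 -0.2218  0.084 ] [ 0.5077 -0.2359  0.084 ]
pad [346.3 188.9] [344 186   6   6  18] [135.8 130.1] [132 123   9  16  61] [0.3394 0.0295 0.4546] [0.2041 0.2041]
   z 0.006 [0.5915 0.0032 0.006 ] [0.1281 0.8339 0.006 ]
   z 0.0735 [0.5844 0.0088 0.0735] [0.1294 0.7051 0.0735]
   z 0.084 [0.5833 0.0097 0.084 ] [0.1296 0.685  0.084 ]
((591.9595336914062, 4.335272789001465), (19.478801727294922, 9.378633499145508), 55.45595932006836)
((128.58531188964844, 832.0265502929688), (121.03096008300781, 22.97047233581543), 87.57466888427734)
```

```bash
cat >> h.py <<'E'
from scipy.spatial.transform import Rotation as Ro
def go(p):
    "shift/turn in tool units to world TCP p with tool down, jaws along world y"
    o=monitor.get_obs(); R=Ro.from_quat(np.roll(o["eef_rot"],-1)); t=Ro.from_matrix(np.diag([-1.,1,-1]))
    print("at",o["time_s"],o["eef_pos"].round(4),"F",o["wrist_force"].round(1),"op",o["opening"].round(3))
    print("move",(R.inv().apply(np.array(p)-o["eef_pos"])/.06).round(3),(np.degrees((R.inv()*t).as_rotvec())/8).round(2))
E
python3 - <<'E'
from h import *
T,S=cal("top"),cal("side")
for n,u in(("top",(269.6,217.3)),("side",(288,191.7))):
    im=cv2.imread(f"pics/{n}0.png"); u=np.array(u); x,y=u.astype(int); c=im[y-2:y+3,x-2:x+3].reshape(-1,3).mean(0)
    m=np.zeros((400,640),np.uint8); m[y-25:y+25,x-25:x+25]=(np.linalg.norm(im[y-25:y+25,x-25:x+25]-c,axis=2)<45)
    l=cv2.connectedComponents(m)[1]; k=l==l[y,x]; ys,xs=np.nonzero(k); cc=cal(n)
    w=np.array([atz(cc,*q,.006)[:2]*1000 for q in zip(xs,ys)],np.float32)
    print(n,xs.mean(),ys.mean(),len(xs),atz(cc,xs.mean(),ys.mean(),.006).round(4),cv2.minAreaRect(w))
    globals()[n+"r"]=ray(cc,xs.mean(),ys.mean())
print(tri([topr,sider]))
go([.43,.2,.24]); go([.514,-.227,.2])
E
```

```text
top 268.81188118811883 216.82376237623762 505 [0.5089 0.2403 0.006 ] ((508.98785400390625, 240.23532104492188), (54.825645446777344, 85.14419555664062), 11.90228271484375)
side 287.53872053872055 190.8956228956229 297 [0.5094 0.2386 0.006 ] ((509.7269287109375, 239.4684295654297), (55.4742546081543, 84.93714904785156), 10.712536811828613)
(array([0.5094432 , 0.24021955, 0.004782  ]), [np.float64(0.0005035297573521647), np.float64(0.0005035297573521189)])Traceback (most recent call last):
  File "<stdin>", line 11, in <module>
  File "h.py", line 20, in go
    print("at",o["time_s"],o["eef_pos"].round(4),"F",o["wrist_force"].round(1),"op",o["opening"].round(3))
                                                                                    ^^^^^^^^^^^^^^^^^^
AttributeError: 'float' object has no attribute 'round'
```

Pad centre is (0.509, 0.240), with height and size matching the text. Working out the move to above the jar.

```bash
sed -i 's/o\["opening"\].round(3)/round(float(o["opening"]),3)/' h.py; python3 -c "
from h import *
go([.514,-.227,.2])"
```

```text
at 0.7 [0.2041 0.5376 0.2393] F [ 0.3 -0.4  0.2] op 1.001
move [ -9.352 -10.081   0.655] [ 0.   0.  -2.6]
```

move_arm(
  motion=[
    [[-9.35, -10.08, 0.65], [0, 0, -2.6], 100],
    [[-9.35, -10.08, 0.65], [0, 0, -2.6], 100],
    [[-9.35, -10.08, 0.65], [0, 0, -2.6], 100],
    [[-9.35, -10.08, 0.65], [0, 0, -2.6], 100],
    [[-9.35, -10.08, 0.65], [0, 0, -2.6], 100],
    [[-9.35, -10.08, 0.65], [0, 0, -2.6], 100],
    [[-9.35, -10.08, 0.65], [0, 0, -2.6], 100],
    [[-9.35, -10.08, 0.65], [0, 0, -2.6], 100],
    [[-9.35, -10.08, 0.65], [0, 0, -2.6], 100],
    [[-9.35, -10.08, 0.65], [0, 0, -2.6], 100],
  ],
)

```text
time_s: 1.95
eef_pos: [0.437, -0.0375, 0.2105]
eef_rot: [0.001, 0.0, 1.0, -0.0]
wrist_force: [0.1, 0.7, 0.5]
opening: 0.997
```

```bash
python3 -c "
from h import *
go([.514,-.227,.2])"
```

```text
at 1.95 [ 0.437  -0.0375  0.2105] F [0.1 0.7 0.5] op 0.997
move [-1.284 -3.157  0.178] [-0.    0.01 -0.  ]
```

move_arm(
  motion=[
    [[-1.28, -3.16, 0.18], [0, 0, 0], 100],
    [[-1.28, -3.16, 0.18], [0, 0, 0], 100],
    [[-1.28, -3.16, 0.18], [0, 0, 0], 100],
    [[-1.28, -3.16, 0.18], [0, 0, 0], 100],
    [[-1.28, -3.16, 0.18], [0, 0, 0], 100],
    [[-1.28, -3.16, 0.18], [0, 0, 0], 100],
  ],
)

```text
time_s: 2.7
eef_pos: [0.5128, -0.2232, 0.1992]
eef_rot: [-0.0, -0.001, 1.0, 0.0]
wrist_force: [0.1, 0.3, -0.4]
opening: 0.999
```

```bash
python3 - <<'E'
from h import *
go([.514,-.227,.2])
c=cal("wrist"); im=viewer.camera("wrist"); cv2.imwrite("pics/w0.png",im)
print(c[0],c[3].round(3).tolist(),"lid expected",proj(c,[.514,-.227,.073]))
for r in spotter.outline_of("wrist","glue_jar"):
    ys,xs=np.nonzero(r["region"]); print(r["score"],xs.min(),xs.max(),ys.min(),ys.max())
E
```

```text
at 2.7 [ 0.5128 -0.2232  0.1992] F [ 0.1  0.3 -0.4] op 0.999
move [-0.02  -0.063 -0.013] [ 0.01 -0.    0.01]
325.3844294763423 [[-0.002, 0.957, 0.291, 0.438], [1.0, 0.002, 0.001, -0.224], [0.0, 0.291, -0.957, 0.334], [0.0, 0.0, 0.0, 1.0]] lid expected (np.float64(317.3970222342272), np.float64(197.38543975919472))
0.96 257 341 236 348
0.73 307 353 59 108
0.64 284 349 150 225
```

View pics/w0.png

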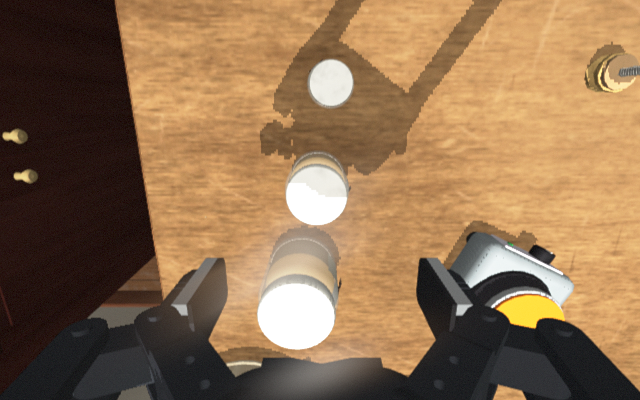

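The middle jar's lid is at (317,194), which is the pixel predicted from the two fixed cameras to within about 3 px. The neighbours leave room along x, so I descend with the jaws along y.

move_arm(
  motion=[
    [[-0.02, -0.06, 0.7], [0, 0, 0], 100],
    [[-0.02, -0.06, 1.4], [0, 0, 0], 100],
    [[-0.02, -0.06, 2.1], [0, 0, 0], 100],
    [[-0.02, -0.06, 2.6], [0, 0, 0], 100],
    [[-0.02, -0.06, 2.9], [0, 0, 0], 100],
    [[-0.02, -0.06, 2.9], [0, 0, 0], 100],
  ],
)

```text
time_s: 3.55
eef_pos: [0.5138, -0.2274, 0.0246]
eef_rot: [-0.001, -0.001, 1.0, 0.001]
wrist_force: [0.1, 0.3, -0.4]
opening: 1.001
```

move_arm(
  motion=[
    [[0, 0, 0], [0, 0, 0], 55],
    [[0, 0, 0], [0, 0, 0], 50],
    [[0, 0, 0], [0, 0, 0], 40],
    [[0, 0, 0], [0, 0, 0], 30],
    [[0, 0, 0], [0, 0, 0], 0],
    [[0, 0, 0], [0, 0, 0], 0],
    [[0, 0, 0], [0, 0, 0], 0],
  ],
)

```text
time_s: 4.42
eef_pos: [0.5158, -0.2293, 0.0273]
eef_rot: [0.001, -0.0, 1.0, -0.001]
wrist_force: [-0.5, 0.6, 6.2]
opening: 0.66
```

```bash
python3 - <<'E'
from h import *
go([.514,-.227,.3])
cv2.imwrite("pics/s2.png",cv2.resize(viewer.camera("side")[220:340,290:450],None,fx=4,fy=4,interpolation=2))
go([.514,-.227,.3])
E
```

```text
at 4.425 [ 0.5158 -0.2293  0.0273] F [-0.5  0.6  6.2] op 0.66
move [ 0.016  0.031 -4.545] [-0.01  0.02  0.  ]
at 4.475 [ 0.5158 -0.2293  0.0274] F [-0.6  1.   6.5] op 0.659
move [ 0.017  0.03  -4.544] [-0.01  0.02  0.  ]
```

View pics/s2.png

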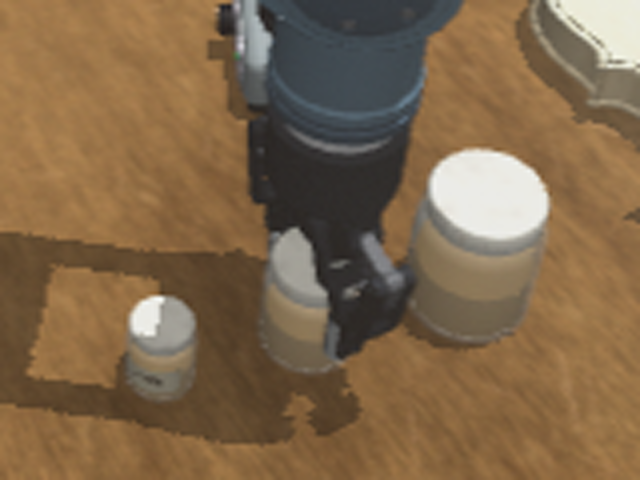

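Fingers hold the middle jar mid-glass at opening 0.66, about 56 mm. Lifting.

move_arm(
  motion=[
    [[0, 0, -0.2], [0, 0, 0], 0],
    [[0, 0, -0.6], [0, 0, 0], 0],
    [[0, 0, -1.1], [0, 0, 0], 0],
    [[0, 0, -1.7], [0, 0, 0], 0],
    [[0, 0, -2.3], [0, 0, 0], 0],
    [[0, 0, -2.7], [0, 0, 0], 0],
    [[0, 0, -2.9], [0, 0, 0], 0],
    [[0, 0, -2.9], [0, 0, 0], 0],
  ],
)

```text
time_s: 5.48
eef_pos: [0.5147, -0.2287, 0.2002]
eef_rot: [0.001, -0.0, 1.0, -0.001]
wrist_force: [-0.7, -0.3, -2.4]
opening: 0.658
```

```bash
cat > c.py <<'E'
import sys
from h import *
go([.5142,-.227,.2])
o=monitor.get_obs(); R=Ro.from_quat(np.roll(o["eef_rot"],-1)); print("tilt of tool z",R.as_matrix()[:,2].round(4))
for n in("wrist","side","top"):
    c=cal(n); im=viewer.camera(n); cv2.imwrite(f"pics/{n}_{sys.argv[1]}.png",im)
    for r in spotter.outline_of(n,"glue_jar"):
        ys,xs=np.nonzero(r["region"]); print(n,round(r["score"],2),xs.min(),xs.max(),ys.min(),ys.max())
    p=o["eef_pos"]
    for dz in(-.0273,.0457): print(n,"pred axis",dz,np.round(proj(c,p+[0,0,dz]),1))
E
python3 c.py 1; python3 -c "
import cv2,numpy as np
a=cv2.imread('pics/wrist_1.png')[100:400,120:520];b=cv2.imread('pics/side_1.png')[150:300,280:480]
cv2.imwrite('pics/c1.png',np.hstack([a,cv2.resize(b,(400,300),interpolation=2)]))"
```

```text
at 5.475 [ 0.5147 -0.2287  0.2002] F [-0.7 -0.3 -2.4] op 0.658
move [0.008 0.029 0.003] [-0.01  0.01  0.  ]
tilt of tool z [ 0.0013 -0.001  -1.    ]
wrist 0.79 314 360 57 106
wrist 0.62 244 399 194 364
wrist pred axis -0.0273 [322.3 246.1]
wrist pred axis 0.0457 [322.5 340.6]
side 0.69 360 386 223 263
side 0.67 322 339 294 319
side 0.61 391 427 257 305
side 0.47 275 300 182 201
side pred axis -0.0273 [373.2 253.6]
side pred axis 0.0457 [376.8 228.5]
top 0.98 414 446 165 193
top 0.68 411 426 237 250
top 0.57 431 439 216 221
top pred axis -0.0273 [439.9 210.3]
top pred axis 0.0457 [449.  208.7]
```

View pics/c1.png

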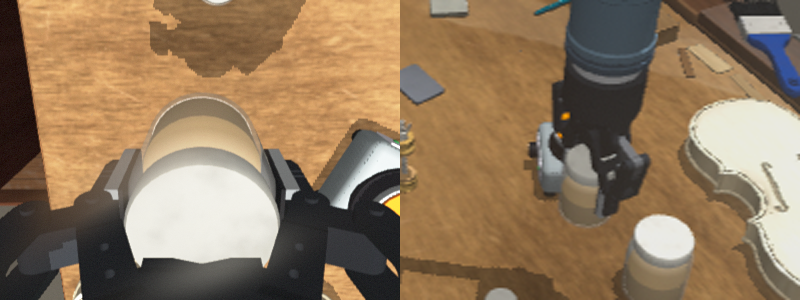

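```bash
python3 - <<'E'
from h import *
o=monitor.get_obs();c=cal("wrist");p=o["eef_pos"]
for dx in(-.003,0,.003):
    print(dx,"lid near",np.round(proj(c,p+[-.026+dx,0,.0457]),1),"glass bottom near",np.round(proj(c,p+[-.029+dx,0,-.0273]),1))
im=cv2.imread("pics/wrist_1.png"); print(im[185:262:1,321].sum(1).tolist())
go([.6375,-.0365,.2])
E
```

```text
-0.003 lid near [323.1 260.3] glass bottom near [322.3 189.2]
0 lid near [323.  269.2] glass bottom near [322.3 194.8]
0.003 lid near [323.  277.9] glass bottom near [322.3 200.4]
[410, 422, 424, 443, 441, 445, 449, 424, 414, 405, 419, 521, 558, 435, 328, 333, 333, 342, 337, 340, 349, 352, 355, 349, 354, 355, 354, 369, 359, 363, 397, 438, 457, 465, 469, 468, 472, 481, 488, 489, 486, 489, 489, 493, 498, 505, 502, 511, 527, 536, 542, 553, 557, 565, 569, 579, 583, 595, 592, 600, 604, 545, 445, 428, 438, 450, 457, 462, 477, 478, 487, 502, 505, 519, 527, 536, 549]
at 5.775 [ 0.5139 -0.2282  0.1981] F [ 0.3 -1.1 -1.6] op 0.658
move [-2.061  3.194 -0.031] [ 0.01 -0.01  0.  ]
```

Jar hangs upright and centred in the hand: its lower glass edge is at row 196 against 195 predicted. Moving over the plate.

move_arm(
  motion=[
    [[-0.5, 0.8, 0], [0, 0, 0], 0],
    [[-1.1, 1.7, 0], [0, 0, 0], 0],
    [[-1.6, 2.5, 0], [0, 0, 0], 0],
    [[-1.95, 3.0, 0], [0, 0, 0], 0],
    [[-2.06, 3.19, 0], [0, 0, 0], 0],
    [[-2.06, 3.19, 0.3], [0, 0, 0], 0],
    [[-2.06, 3.19, 0.7], [0, 0, 0], 0],
    [[-2.06, 3.19, 1.0], [0, 0, 0], 0],
    [[-2.06, 3.19, 1.0], [0, 0, 0], 0],
    [[-2.06, 3.19, 1.0], [0, 0, 0], 0],
  ],
)

```text
time_s: 7.02
eef_pos: [0.6382, -0.0378, 0.1398]
eef_rot: [0.0, 0.0, 1.0, -0.0]
wrist_force: [-0.0, 0.4, -1.0]
opening: 0.656
```

```bash
python3 - <<'E'
from h import *
go([.6375,-.0365,.1113])
o=monitor.get_obs();p=o["eef_pos"]; out=[]
for n in("wrist","side"):
    c=cal(n); im=viewer.camera(n); cv2.imwrite(f"pics/{n}_2.png",im)
    hsv=cv2.cvtColor(im,cv2.COLOR_BGR2HSV); m=((hsv[...,0]>10)&(hsv[...,0]<30)&(hsv[...,1]>225)&(hsv[...,2]>120))
    ys,xs=np.nonzero(m); print(n,"orange box",xs.min(),xs.max(),ys.min(),ys.max(),len(xs))
    q=np.array([proj(c,[.6375+.037*np.cos(a),-.0365+.037*np.sin(a),.084]) for a in np.linspace(0,6.28,90)]); print("pred plate",q.min(0).round(1),q.max(0).round(1))
    J=np.array([proj(c,p+[.029*np.cos(a),.029*np.sin(a),-.0273]) for a in np.linspace(0,6.28,90)]); print("pred jar bottom",J.min(0).round(1),J.max(0).round(1))
    big=cv2.resize(im,None,fx=3,fy=3,interpolation=2); 
    cv2.polylines(big,[np.int32(q*3+1)],True,(255,0,0),1); cv2.polylines(big,[np.int32(J*3+1)],True,(0,255,0),1)
    x,y=np.int32(q.mean(0)*3); 
    x=min(max(x,200),1920-200);y=min(max(y,200),1200-200); out.append(big[y-200:y+200,x-200:x+200])
cv2.imwrite("pics/c2.png",np.hstack(out))
E
```

```text
at 7.025 [ 0.6382 -0.0378  0.1398] F [-0.   0.4 -1. ] op 0.656
move [0.012 0.021 0.474] [-0.  0. -0.]Traceback (most recent call last):
  File "<stdin>", line 7, in <module>
    return umr_minimum(a, axis, None, out, keepdims, initial, where)
ValueError: zero-size array to reduction operation minimum which has no identity
```

```bash
cat > d.py <<'E'
from h import *
import sys
def over(tag,ctr,rad,top,base=.0273):
    o=monitor.get_obs();p=o["eef_pos"]; out=[]
    for n in("wrist","side"):
        c=cal(n); im=viewer.camera(n); cv2.imwrite(f"pics/{n}_{tag}.png",im)
        q=np.array([proj(c,[ctr[0]+rad*np.cos(a),ctr[1]+rad*np.sin(a),top]) for a in np.linspace(0,6.28,90)])
        J=np.array([proj(c,p+[.029*np.cos(a),.029*np.sin(a),-base]) for a in np.linspace(0,6.28,90)])
        f=2 if n=="wrist" else 4
        big=cv2.resize(im,None,fx=f,fy=f,interpolation=2)
        cv2.polylines(big,[np.int32(q*f+f/2)],True,(255,0,0),1); cv2.polylines(big,[np.int32(J*f+f/2)],True,(0,255,0),1)
        x,y=np.int32(q.mean(0)*f); x=min(max(x,200),640*f-200);y=min(max(y,200),400*f-200); out.append(big[y-200:y+200,x-200:x+200])
    cv2.imwrite(f"pics/o{tag}.png",np.hstack(out))
if __name__=="__main__":
    over(sys.argv[1],[.6375,-.0365],.037,.084)
E
python3 d.py 2
```

```text
(no output)
```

View pics/o2.png

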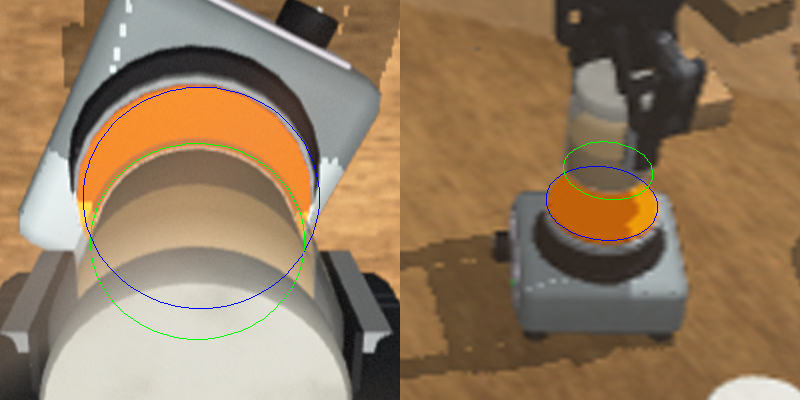

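Overlay: the plate and the predicted ring agree to about 2 mm, and the jar is centred over the plate to about 1 mm. Lowering in steps.

move_arm(
  motion=[
    [[0.02, 0, 0.2], [0, 0, 0], 0],
    [[0.02, 0, 0.35], [0, 0, 0], 0],
    [[0.02, 0, 0.42], [0, 0, 0], 0],
    [[0.02, 0, 0.46], [0, 0, 0], 0],
    [[0.02, 0, 0.5], [0, 0, 0], 0],
    [[0.02, 0, 0.5], [0, 0, 0], 0],
  ],
)

```text
time_s: 7.92
eef_pos: [0.6369, -0.037, 0.1098]
eef_rot: [0.0, -0.0, 1.0, -0.0]
wrist_force: [-2.9, 0.7, 3.7]
opening: 0.658
```

move_arm(
  motion=[
    [[0, 0, 0.04], [0, 0, 0], 0],
    [[0, 0, 0.08], [0, 0, 0], 0],
    [[0, 0, 0.12], [0, 0, 0], 0],
    [[0, 0, 0.16], [0, 0, 0], 0],
    [[0, 0, 0.16], [0, 0, 0], 0],
  ],
)

```text
time_s: 8.55
eef_pos: [0.6372, -0.0371, 0.1013]
eef_rot: [0.001, -0.0, 1.0, -0.0]
wrist_force: [-6.2, 0.7, 11.7]
opening: 0.653
```

move_arm(
  motion=[
    [[0, 0, 0.04], [0, 0, 0], 0],
    [[0, 0, 0.08], [0, 0, 0], 0],
    [[0, 0, 0.1], [0, 0, 0], 0],
    [[0, 0, 0.1], [0, 0, 0], 0],
  ],
)

```text
time_s: 9.05
eef_pos: [0.6378, -0.0371, 0.101]
eef_rot: [0.001, -0.0, 1.0, -0.001]
wrist_force: [-23.1, 4.2, 45.9]
opening: 0.659
```

```bash
python3 - <<'E'
from h import *
for i in range(2):
    go([.6375,-.0375,.1]); viewer.camera("top")
import d; d.over("3",[.6375,-.0375],.037,.074,.0265)
go([.6375,-.0375,.1]); print(Ro.from_quat(np.roll(monitor.get_obs()["eef_rot"],-1)).as_matrix()[:,2])
E
```

```text
at 9.05 [ 0.6378 -0.0371  0.101 ] F [-23.1   4.2  45.9] op 0.659
move [ 0.005 -0.006  0.017] [-0.01  0.02  0.01]
at 9.1 [ 0.6378 -0.0371  0.1011] F [-22.6   3.3  46.7] op 0.662
move [ 0.005 -0.007  0.018] [-0.01  0.02  0.01]
at 9.25 [ 0.6378 -0.0371  0.101 ] F [-22.9   4.1  46.1] op 0.659
move [ 0.005 -0.007  0.017] [-0.01  0.02  0.01]
[ 0.00227144 -0.00107848 -0.99999684]
```

View pics/o3.png

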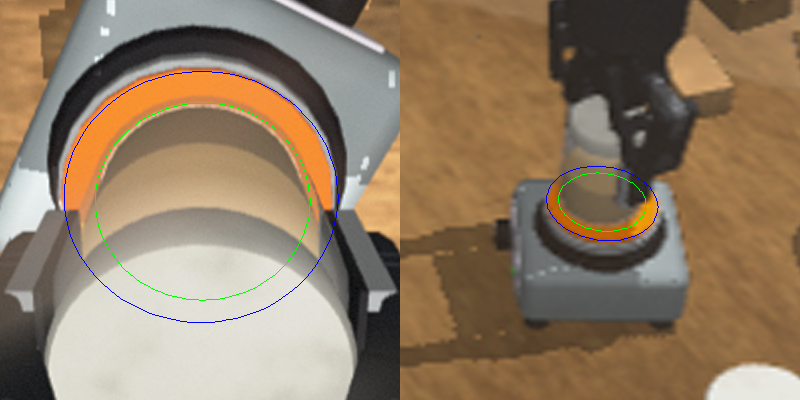

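The stop is reached: z stays at 0.101 while the force rises from 12 to 46 N. The overlay shows the jar centred on the depressed plate. I back off to about 25 N and hold.

move_arm(
  motion=[
    [[0, 0, -0.06], [0, 0, 0], 0],
    [[0, 0, -0.06], [0, 0, 0], 0],
    [[0, 0, -0.06], [0, 0, 0], 0],
    [[0, 0, -0.06], [0, 0, 0], 0],
    [[0, 0, -0.06], [0, 0, 0], 0],
    [[0, 0, -0.06], [0, 0, 0], 0],
    [[0, 0, -0.06], [0, 0, 0], 0],
    [[0, 0, -0.06], [0, 0, 0], 0],
    [[0, 0, -0.06], [0, 0, 0], 0],
    [[0, 0, -0.06], [0, 0, 0], 0],
  ],
)

```text
time_s: 10.5
eef_pos: [0.6376, -0.0371, 0.1012]
eef_rot: [0.001, -0.0, 1.0, -0.0]
wrist_force: [-11.3, 2.3, 24.3]
opening: 0.658
```

move_arm(
  motion=[
    [[0, 0, 0], [0, 0, 0], 0],
    [[0, 0, 0], [0, 0, 0], 0],
    [[0, 0, 0], [0, 0, 0], 0],
    [[0, 0, 0], [0, 0, 0], 0],
  ],
)

```text
time_s: 11.0
eef_pos: [0.6377, -0.0371, 0.1012]
eef_rot: [0.001, -0.0, 1.0, -0.0]
wrist_force: [-10.9, 2.5, 24.6]
opening: 0.658
```

move_arm(
  motion=[
    [[0, 0, -0.15], [0, 0, 0], 0],
    [[0, 0, -0.3], [0, 0, 0], 0],
    [[0, 0, -0.6], [0, 0, 0], 0],
    [[0, 0, -1.0], [0, 0, 0], 0],
    [[0, 0, -1.4], [0, 0, 0], 0],
    [[0, 0, -1.6], [0, 0, 0], 0],
    [[0, 0, -1.6], [0, 0, 0], 0],
  ],
)

```text
time_s: 11.88
eef_pos: [0.6374, -0.0373, 0.1943]
eef_rot: [0.001, -0.0, 1.0, -0.0]
wrist_force: [0.3, -0.5, -1.5]
opening: 0.661
```

```bash
python3 c.py 4; python3 -c "
from h import *
go([.5092,.2398,.12])"
```

```text
at 11.875 [ 0.6374 -0.0373  0.1943] F [ 0.3 -0.5 -1.5] op 0.661
move [ 2.053 -3.162 -0.097] [-0.    0.01  0.  ]
tilt of tool z [ 1.9e-03 -5.0e-04 -1.0e+00]
wrist 0.67 243 399 193 364
wrist 0.67 272 367 151 213
wrist pred axis -0.0273 [322.3 246.1]
wrist pred axis 0.0457 [322.6 340.6]
side 0.87 362 385 161 196
side 0.75 321 339 295 320
side 0.69 391 427 257 305
side pred axis -0.0273 [374.1 189.1]
side pred axis 0.0457 [377.  165.4]
top 0.68 360 372 169 177
top 0.58 419 446 165 192
top 0.52 413 428 238 250
top pred axis -0.0273 [366.1 165.3]
top pred axis 0.0457 [369.9 160.6]
at 12.175 [ 0.6362 -0.0369  0.1922] F [-0.2  1.1 -1.4] op 0.661
move [2.114 4.612 1.209] [ 0.   -0.01  0.  ]
```

Held for about 2 s and the jar did not slip in the hand. Moving over the pad.

move_arm(
  motion=[
    [[0.4, 0.8, 0], [0, 0, 0], 0],
    [[0.8, 1.7, 0], [0, 0, 0], 0],
    [[1.2, 2.6, 0], [0, 0, 0], 0],
    [[1.6, 3.5, 0], [0, 0, 0], 0],
    [[2.0, 4.2, 0], [0, 0, 0], 0],
    [[2.11, 4.6, 0.3], [0, 0, 0], 0],
    [[2.11, 4.61, 0.9], [0, 0, 0], 0],
    [[2.11, 4.61, 1.5], [0, 0, 0], 0],
    [[2.11, 4.61, 1.8], [0, 0, 0], 0],
    [[2.11, 4.61, 1.8], [0, 0, 0], 0],
  ],
)

```text
time_s: 13.42
eef_pos: [0.5091, 0.2392, 0.084]
eef_rot: [-0.002, -0.0, 1.0, -0.0]
wrist_force: [-0.8, 0.2, -1.4]
opening: 0.665
```

```bash
python3 - <<'E'
from h import *
go([.5092,.2398,.0333])
import d; d.over("5",[.5092,.2398],.0275,.006)
go([.5092,.2398,.0333])
E
```

```text
at 13.425 [0.5091 0.2392 0.084 ] F [-0.8  0.2 -1.4] op 0.665
move [-0.004  0.011  0.845] [-0.01 -0.02  0.  ]
at 13.525 [0.511  0.2396 0.0863] F [ 1.  -0.3 -0.4] op 0.658
move [0.031 0.004 0.883] [ 0.    0.01 -0.  ]
```

View pics/o5.png

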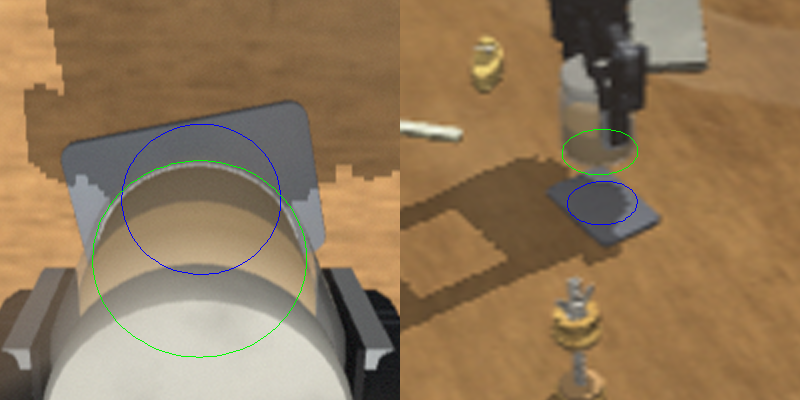

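The pad surrounds the predicted ring evenly in both views. Lowering to contact.

move_arm(
  motion=[
    [[0.01, 0.01, 0.3], [0, 0, 0], 0],
    [[0.01, 0.01, 0.55], [0, 0, 0], 0],
    [[0.01, 0.01, 0.7], [0, 0, 0], 0],
    [[0.01, 0.01, 0.77], [0, 0, 0], 0],
    [[0.01, 0.01, 0.81], [0, 0, 0], 0],
    [[0.01, 0.01, 0.84], [0, 0, 0], 0],
    [[0.01, 0.01, 0.84], [0, 0, 0], 0],
    [[0.01, 0.01, 0.84], [0, 0, 0], 0],
  ],
)

```text
time_s: 14.52
eef_pos: [0.5097, 0.2401, 0.0352]
eef_rot: [0.0, -0.0, 1.0, 0.0]
wrist_force: [-0.3, -0.1, -1.3]
opening: 0.659
```

move_arm(
  motion=[
    [[0, 0, 0.015], [0, 0, 0], 0],
    [[0, 0, 0.03], [0, 0, 0], 0],
    [[0, 0, 0.045], [0, 0, 0], 0],
    [[0, 0, 0.045], [0, 0, 0], 0],
    [[0, 0, 0.045], [0, 0, 0], 0],
  ],
)

```text
time_s: 15.15
eef_pos: [0.5096, 0.2402, 0.0334]
eef_rot: [0.0, -0.0, 1.0, -0.0]
wrist_force: [-4.8, -1.6, 10.1]
opening: 0.664
```

move_arm(
  motion=[
    [[0, 0, -0.02], [0, 0, 0], 0],
    [[0, 0, -0.02], [0, 0, 0], 0],
    [[0, 0, -0.02], [0, 0, 0], 72],
    [[0, 0, -0.02], [0, 0, 0], 80],
    [[0, 0, -0.02], [0, 0, 0], 90],
    [[0, 0, -0.02], [0, 0, 0], 100],
    [[0, 0, -0.02], [0, 0, 0], 100],
    [[0, 0, -0.02], [0, 0, 0], 100],
  ],
)

```text
time_s: 16.15
eef_pos: [0.5095, 0.2401, 0.0334]
eef_rot: [0.0, -0.0, 1.0, 0.0]
wrist_force: [-0.2, 0.1, -0.1]
opening: 0.998
```

move_arm(
  motion=[
    [[0, 0, -0.3], [0, 0, 0], 100],
    [[0, 0, -0.8], [0, 0, 0], 100],
    [[0, 0, -1.5], [0, 0, 0], 100],
    [[0, 0, -2.2], [0, 0, 0], 100],
    [[0, 0, -2.8], [0, 0, 0], 100],
    [[0, 0, -3.2], [0, 0, 0], 100],
    [[0, 0, -3.2], [0, 0, 0], 100],
  ],
)

```text
time_s: 17.02
eef_pos: [0.511, 0.2405, 0.2289]
eef_rot: [0.003, -0.0, 1.0, 0.001]
wrist_force: [-0.5, -1.2, -0.4]
opening: 0.998
```

```bash
python3 - <<'E'
from h import *
go([.5092,.2398,.2]); out=[]
for n in("wrist","side"):
    c=cal(n); im=viewer.camera(n); f=2 if n=="wrist" else 4
    big=cv2.resize(im,None,fx=f,fy=f,interpolation=2)
    for r,z,col in((.029,.006,(0,255,0)),(.026,.079,(255,0,0))):
        q=np.array([proj(c,[.5092+r*np.cos(a),.2398+r*np.sin(a),z]) for a in np.linspace(0,6.28,90)]); cv2.polylines(big,[np.int32(q*f+f/2)],True,col,1)
    x,y=np.int32(q.mean(0)*f); out.append(big[y-200:y+200,x-200:x+200])
    for t in("spool_clamp","thumb_plane","glue_jar"):
        for r in spotter.outline_of(n,t): print(n,t,round(r["score"],2),(np.array(r["centre"])*[640,400]).round())
cv2.imwrite("pics/o6.png",np.hstack(out))
E
```

```text
at 17.025 [0.511  0.2405 0.2289] F [-0.5 -1.2 -0.4] op 0.998
move [ 0.033 -0.013  0.482] [0.01 0.04 0.  ]
wrist spool_clamp 0.66 [94. 72.]
wrist thumb_plane 0.93 [515. 154.]
wrist glue_jar 0.83 [321. 176.]
side spool_clamp 0.74 [282. 232.]
side spool_clamp 0.55 [376. 219.]
side thumb_plane 0.53 [257. 157.]
side glue_jar 0.9 [286. 185.]
side glue_jar 0.8 [410. 282.]
side glue_jar 0.78 [331. 303.]
```

View pics/o6.png

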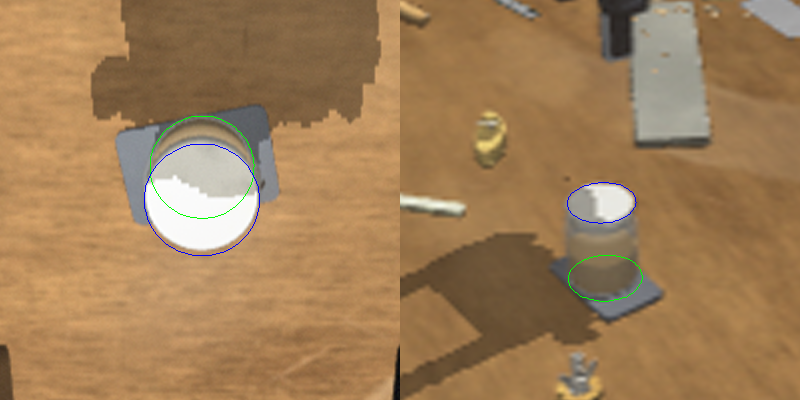

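The jar stands upright on the pad within about 2 mm of the centre. The clamp and the plane are where they were, so I am handing in.

```bash
python3 -c "
from h import *
print(monitor.get_obs()['wrist_force'],workorder.hand_in())"
```

```text
the job is handed in; nothing more can be done
[ 0.84476741  0.18801939 -0.39764308] None
```

The job is done and handed in at about 17 s of the 54 s allowed. I gripped the middle-sized jar, stood it centred on the plate and pressed the plate down. I then set the jar on the dark pad, let go and lifted clear.

- **Press:** the tool height stayed at 0.101 m while the force rose from 12 to 46 N, about 9 mm below first contact, so the plate was on its stop. I kept it there for about 2 s, most of it at roughly 24 N. The 46 N peak was the load at the wrist while pushing through the gripped jar, above the 40 N limit set for the arm or gripper body. The side picture showed only the jar on the plate.
- **Placing:** the last overlays show the jar upright within about 2 mm of the pad's centre. The wrist view put the lid about 2 mm off prediction, while the side view agreed to about 1 px. The wrist picture was taken right after a move, while the arm may still have been settling.
- **Bystanders:** in the side view the detected centres of the spool clamp and the thumb plane moved by at most 3 px, which is within the detector's scatter. Both look undisturbed.
- **Hand-in:** the gripper was open and well above the jar, with the wrist force near zero.

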